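# Check weight from its deep pocket to the balance with the sprung tongs

### The arm

A 6-joint arm with a two-finger parallel gripper is mounted at the origin on the work surface. World frame = base frame: x ahead of the robot, y to its left, z up, the work surface at z = 0. Lengths are in m, angles in degrees, forces in N, time in s.
With the tool pointing down it reaches from about 0.375 to 0.9 m from the base axis. Payload 3.1 kg.
Tool frame: the origin (TCP) lies on the front face of the gripper's body, between the roots of the fingers; the fingertips stand 70 mm ahead of it and the grasp point (between the pads) lies 51 mm ahead of it (bot.tip_extent is the distance from the TCP to the fingertips, in m); z points along the fingers, x is the direction in which the jaws open and shut, and the axes are right-handed (so a half turn about z gives the same grasp; the last joint's range is limited). The gripper opens to 87 mm and grips with 3 to 60 N. Pads are 19 mm wide; open, the fingers measure 117 mm over their backs; the gripper's body (75 mm by 190 mm) begins 51 mm behind the grasp point.
Start: joints at [57.153, 30.224, 82.088, -0, 67.689, -10.227], TCP at [0.24, 0.577, 0.292] pointing down, gripper open.
Joint ranges: [-176.69, 176.69], [-43.24, 126.21], [12.49, 139.97], [-82, 262], [0, 151.66], [-163.58, 163.58]. Speed limits (degrees/s): [159.86, 159.86, 180, 180, 180, 180].

### API

Orientations are given as a 3x3 rotation matrix whose columns are the frame's x, y, z axes.
In Python, from rig import bot, viewer, ticket gives the robot as it stands. The module is installed in compiled form; this text tells all that it offers.
- The arm moves only by the tool arm_command, never from a script. Its argument "targets" is a list of rows, each an object with "rot": the turn, a rotation vector about the tool's x, y, z in degrees, a list of three; "offset": the shift along the tool's x, y, z in cm, a list of three; "gripper": the closure, from 0 (fully open) to 1 (shut). A call has 1 to 8 rows; each row is the pose to reach, as a shift and turn from the pose commanded when the call began, along the tool's axes at that moment; what a row does not reach only later rows make up. A row lasts 1/10 s, in which the tool goes at most 50 mm and 8.59 degrees, less where a joint would pass 70% of its speed; a pose out of reach is approached as far as the arm can. A call with a gripper value outside its range is refused whole. The fingers move at their own pace and stop on an object; the grip force is fixed at half the most. Time passes only in rows, so rows that repeat a pose let the fingers close. It gives the time, the measured TCP pose, the force and the opening at its end, in the units of the state.
- bot.read_state(): the state, without advancing time (a new reading comes with each control period).
- viewer.capture(name): name is "side" or "top" or "wrist"; returns a dict with "frame" (400x640x3 uint8, red, green, blue), "fx", "fy", "cx", "cy" (pixels), "view" (4x4, takes a point from world to camera coordinates). Camera axes: x right, y down, z forward; pixel columns grow to the right and rows downward; lengths in m; the calibration is good to about 2 mm. A picture is of the moment at which its call begins. There is no depth.
- ticket.hand_in(): hands the job in, once; it reports no verdict.
The state is a dict: "time_s": time; "joint_positions": joint angles; "qvel": joint speeds; "tau": joint torques, N m; "position": TCP position; "tcp_rot": TCP orientation; "force": force on the tool from outside, world axes, zero at the start; "moment": the same for the moment, N m; "opening": opening from 0.0 (shut) to 1.0 (fully open).
Only numpy, scipy, OpenCV 4.12 (cv2) and the standard library are available. Lean on these libraries where they do the work, as an engineer would, in place of code of your own. Each camera call takes 0.05 s, during which the arm holds its last target. There are 200 camera calls.

### The job

Take the sprung tongs out of their stand, squeeze them to grip the small check weight at the bottom of the deep narrow pocket firmly enough to pull it out past its leaf spring but not so hard as to mar it, and stand it upright gently near the middle of the balance pan. Then put the tongs back in their stand. Never touch the weight with the fingers, do not press hard on the storage block or the pan, and leave the other weights, the loupe and the gem box where they are.

Things in the scene. Friction and masses are not known exactly. Their poses are not given: they have to be found in the camera images.
- tongs_grip (a point): Steel sprung tongs standing tips down in a stand. This is the point to grasp, on their centre line, 98 mm above the tips, 18 mm below the top. z up, y from leg to leg. The two upright legs stay parallel when squeezed. Grip plates: 16 mm wide in x, 36 mm over their outer faces at rest, from 22 mm below to 18 mm above this point, a black spring housing (12 x 11 mm) between them. About 55 to 110 g.
- tongs: The same tongs; origin between the tips. Blades 12 mm wide (x), 3 mm thick (y), 78 mm long, with ears 30 mm wide (x) 55 to 59 mm above the tips; at rest 26 mm apart inside, 32 outside. The blade gap is always 10 mm less than the width over the grip plates. Spring: no force at rest, 2.3 N per mm that each leg moves in, 7.5 mm at most (14 N when shut on the weight); squeeze beyond that goes to the weight.
- stand_seat (a point): Grey fixed stand, foot 60 x 80 mm. This point is where the tongs' grip point lies when fully home, 106 mm above the table; y is along the slot as for the tongs. Slot 15.4 mm (x) by 35.4 mm (y) with a mouth flared to 24 x 43 mm over its top 10 mm; the rim is 63 mm above the table, and the tongs hang on it by their ears, tips clear of the floor.
- pocket_mouth (a point): Top of the deep pocket in the fixed wooden block (124 x, 44 y, 60 mm tall), 60 mm above the table over the middle of the weight's place. Pocket 50 mm deep, flat floor; 13.5 mm either way along y; 8 mm either way along x. Put one tong blade on each y side of the weight: blades in line with this point in x, tips down near the floor.
- block: The storage block: origin on the table under the pocket mouth, axes the same. In the pocket a small steel leaf spring on the +x side (8 mm wide in y, top 16 mm above the floor) presses the weight with about 9 N against a rib 8 mm wide on the -x wall. Shallow cups with larger weights lie 39 mm to -x and to +x, in parts of the block 40 mm tall.
- weight_mid (a point): Small steel check weight, about 20 g: cylinder 14 mm diameter, 18 mm tall, with a knob 8 mm diameter, 6 mm tall on top. This point is the middle of the cylinder, 9 mm above its foot, z up. It stands on the floor of the deep pocket, up to 1.5 mm off the middle along y. Friction about 0.6. More than about 35 N from each blade mars it.
- weight: The same small weight: origin at the centre of its foot.
- pan_top (a point): Round steel balance pan, 84 mm diameter: middle of its upper face, about 66 mm above the table, z up. Sprung and delicate: gives 1 mm per 3 N; keep the press below 10 N. It lies on a fixed white balance 210 (x) x 170 (y) mm, upper face 54 mm above the table.
- balance: The white balance: origin at its underside, 20 mm to the -x side of the pan's axis.
- weight_l: Large weight, 24 mm diameter, 34 mm tall with knob, in the block's -x cup; origin at its foot. Leave alone.
- weight_m: Middle weight, 19 mm diameter, 28 mm tall with knob, in the block's +x cup; origin at its foot. Leave alone.
- loupe: Folded loupe, 71 x 26 x 16 mm, lying on the desk; origin at its underside below the round lens end. Leave alone.
- gem_box: Flat gem box with clear lid, 50 x 50 x 20 mm, on the desk; origin at its underside. Leave alone.
Not all that is in view belongs to the job. What is shaped like the tongs but blue or orange is not meant.

How it is judged:
By the outcome, as a careful person would: the job done as asked, in the order asked, and still so for the second after the job is handed in, with the robot touching nothing.
It also fails if it takes over 54 s, if anything falls off the work surface, if the arm or the gripper's body presses on something with over 40 N, if the wrist force passes 120 N, or if a joint passes its speed limit or range.

## Working session

There is one attempt and no reset: what is moved stays moved. The work goes in short steps, Python scripts to look and compute and a tool call to move; the robot and the scene stay as the last step left them, time stands still between calls to the robot, and variables do not carry over. Pictures are saved under pics/ and viewed, about 8 in all and at most 12, crops included, and the job is handed in when it is done.

Besides the shell and the picture viewer there is one more tool, called after "Request:" as a command line: name --argument value ..., lists and objects as JSON in quotes. arm_command: Moves the arm, as the interface text tells. Its arguments: {"type":"object","properties":{"targets":{"type":"array"}},"required":["targets"]}

```bash
mkdir -p pics; ls
cat > h.py <<'E'
import numpy as np, cv2
from rig import bot, viewer, ticket
def cap(n,save=None):
    c=viewer.capture(n)
    if save: cv2.imwrite(f'pics/{save}.png',c['frame'][:,:,::-1])
    return c
def ray(c,u,v):
    V=np.array(c['view']);R,t=V[:3,:3],V[:3,3]
    d=R.T@np.array([(u-c['cx'])/c['fx'],(v-c['cy'])/c['fy'],1]);return -R.T@t,d
def onz(c,u,v,z):
    o,d=ray(c,u,v);return o+d*(z-o[2])/d[2]
def proj(c,p):
    V=np.array(c['view']);q=V[:3,:3]@np.array(p)+V[:3,3]
    return np.array([c['fx']*q[0]/q[2]+c['cx'],c['fy']*q[1]/q[2]+c['cy']])
def tri(a,ua,b,ub):
    o1,d1=ray(a,*ua);o2,d2=ray(b,*ub)
    s=np.linalg.lstsq(np.c_[d1,-d2],o2-o1,rcond=None)[0]
    p,q=o1+s[0]*d1,o2+s[1]*d2;return (p+q)/2,np.linalg.norm(p-q)
E
python3 - <<'E'
from h import *
import pickle
np.set_printoptions(precision=4,suppress=True)
s=bot.read_state();print(s)
cs={}
for n in ('top','side','wrist'):
    c=cap(n,n+'0');cs[n]=c;print(n,c['fx'],c['cx'],c['cy'],c['view'])
pickle.dump(cs,open('c0.pkl','wb'))
E
```

```text
pics
{'time_s': 0.0, 'joint_positions': array([ 57.1495,  30.278 ,  82.1558,  -0.    ,  67.6879, -10.2269]), 'qvel': array([-0.0584,  0.0103, -0.0401, -0.044 , -0.0041, -0.074 ]), 'tau': array([ -0.001 , -44.0045, -17.6588,   0.0631,   0.0581,  -0.0002]), 'position': array([0.2401, 0.5764, 0.2913]), 'tcp_rot': array([[ 0.3847,  0.9231, -0.0012],
       [ 0.9231, -0.3847, -0.0018],
       [-0.0021, -0.0004, -1.    ]]), 'force': array([ 0.2512, -0.2985,  0.2866]), 'moment': array([ 0.0121,  0.0088, -0.0159]), 'opening': 1.002484449588672}
top 437.6697911453402 323.7836885061361 202.91052876567605 [[ 0.0202 -0.9998  0.0012 -0.0204]
 [-0.9843 -0.02   -0.1754  0.5486]
 [ 0.1754  0.0024 -0.9845  0.7801]
 [ 0.      0.      0.      1.    ]]
side 413.38879211285706 319.1230403871553 201.21898186765185 [[ 0.8838 -0.4677  0.0099 -0.4752]
 [-0.3178 -0.6159 -0.7209  0.2414]
 [ 0.3433  0.634  -0.693   0.8086]
 [ 0.      0.      0.      1.    ]]
wrist 325.8517474270981 315.3866600034978 196.81996941851415 [[ 0.3848  0.923  -0.0019 -0.6244]
 [ 0.8801 -0.3663  0.3019 -0.0373]
 [ 0.278  -0.1179 -0.9533  0.3934]
 [ 0.      0.      0.      1.    ]]
```

View pics/top0.png

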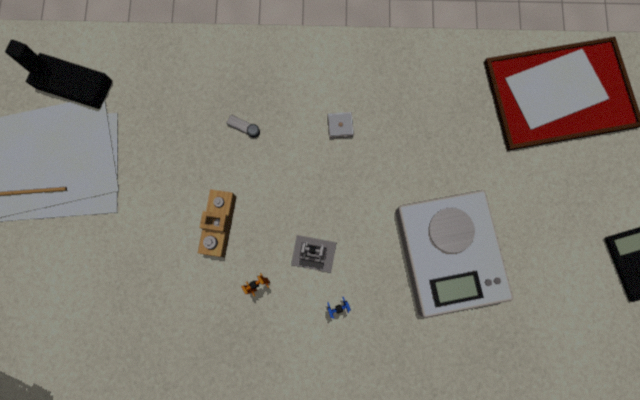

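View pics/side0.png

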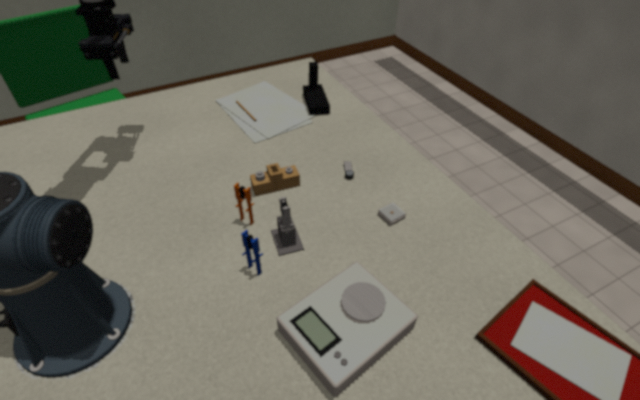

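Run:
```python
from h import *
import pickle
cs=pickle.load(open('c0.pkl','rb'));f=cs['top']['frame'][:,:,::-1]
g=lambda x0,y0,w,h,s,src=f:cv2.resize(src[y0:y0+h,x0:x0+w],None,fx=s,fy=s,interpolation=cv2.INTER_CUBIC)
a=g(280,225,66,56,6);b=g(190,180,66,84,4);
s=cs['side']['frame'][:,:,::-1];d=g(225,160,80,96,4,s)
H=400
im=np.zeros((H,1000,3),np.uint8);x=0
for i in(a,b,d):
    h,w=i.shape[:2];im[:h,x:x+w]=i[:H];x+=w
cv2.imwrite('pics/crop1.png',cv2.resize(im[:,:x],None,fx=800/x,fy=800/x))
c=cs['top'];o,_=ray(c,0,0);print(o,x)
# foot contour
hsv=cv2.cvtColor(f,cv2.COLOR_BGR2HSV)
print(hsv[268,315],hsv[240,296],hsv[220,280],hsv[215,230],hsv[231,452],hsv[210,415])
def report(name,m,z,roi):
    mm=np.zeros_like(m);x0,y0,x1,y1=roi;mm[y0:y1,x0:x1]=m[y0:y1,x0:x1]
    k,_=cv2.findContours(mm,cv2.RETR_EXTERNAL,cv2.CHAIN_APPROX_NONE);k=max(k,key=cv2.contourArea)
    P=np.array([onz(c,u,v,z)[:2] for u,v in k[:,0]],np.float32)
    r=cv2.minAreaRect(P);print(name,cv2.contourArea(k),np.round(r[0],4),np.round(r[1],4),round(r[2],2))
wood=cv2.inRange(hsv,(8,110,60),(25,255,255));report('block z50',wood,0.05,(190,180,245,265));report('block z40',wood,0.04,(190,180,245,265))
white=cv2.inRange(hsv,(0,0,150),(180,40,255));report('bal',white,0.054,(390,180,520,325))
```

```text
[ 0.40354087 -0.01129849  0.86423941] 980
[173  11  90] [ 12  12 108] [ 28  24 141] [  8 133  44] [ 12  10 128] [113  14 151]
block z50 1419.0 [0.5076 0.1957] [0.0497 0.121 ] 82.77
block z40 1419.0 [0.5088 0.1983] [0.0504 0.1225] 82.77
bal 3379.5 [ 0.4614 -0.252 ] [0.198  0.1562] 11.93
```

View pics/crop1.png

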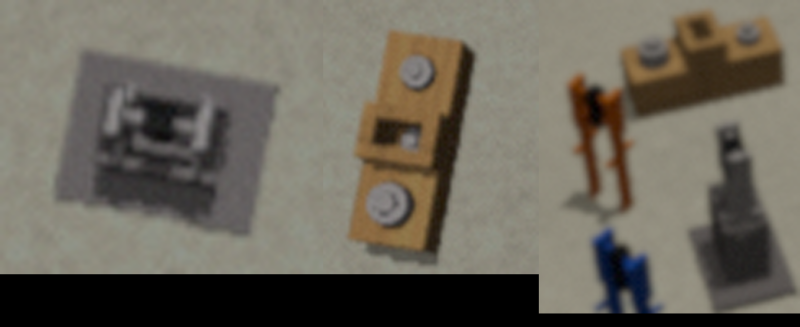

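```bash
cat >> h.py <<'E'
np.set_printoptions(precision=4,suppress=True)
def delta(p,ang):
    """tool-frame move (cm, deg) from measured pose to TCP p, tool down, tool x at world angle ang (deg)"""
    s=bot.read_state();R=s['tcp_rot'];a=np.radians(ang)
    x=np.array([np.cos(a),np.sin(a),0]);z=np.array([0,0,-1.]);T=np.c_[x,np.cross(z,x),z]
    print('now',s['position'],'ang',np.degrees(np.arctan2(R[1,0],R[0,0])).round(2),'F',s['force'],'op',round(s['opening'],4),'t',s['time_s'])
    print('offset cm',R.T@(np.array(p)-s['position'])*100,'rot',np.degrees(cv2.Rodrigues(R.T@T)[0].ravel()))
E
python3 - <<'E'
from h import *
import pickle
cs=pickle.load(open('c0.pkl','rb'));c=cs['top'];s=bot.read_state()
t=onz(c,312.7,249.5,.12);print('tongs top',t,np.hypot(*t[:2]))
print('orange,blue',onz(c,256,286,.06),onz(c,338,309,.06))
cr=lambda x,y:(280+x/4.9,225+y/4.9)
for q in((85,50),(280,88),(248,235),(57,198)):print('foot',onz(c,*cr(*q),.006))
cb=lambda x,y:(190+(x-323)/3.265,180+y/3.265)
for q,z in(((388,203),.074),((416,70),.068),((404,133),.06)):print('block L,M,mouth',onz(c,*cb(*q),z))
print('pan',onz(c,452,231,.066))
w=cs['wrist'];o,_=ray(w,0,0);print('cam in tool',s['tcp_rot'].T@(o-s['position']))
delta([t[0],t[1],.29],79)
E
```

```text
tongs top [0.4556 0.0077 0.12  ] 0.45562095994110696
orange,blue [0.392  0.1099 0.06  ] [ 0.3546 -0.0387  0.06  ]
foot [0.4909 0.0414 0.006 ]
foot [ 0.4773 -0.037   0.006 ]
foot [ 0.419  -0.0252  0.006 ]
foot [0.4319 0.0507 0.006 ]
block L,M,mouth [0.4682 0.1946 0.074 ]
block L,M,mouth [0.5442 0.1853 0.068 ]
block L,M,mouth [0.5092 0.1918 0.06  ]
pan [ 0.4983 -0.2453  0.066 ]
cam in tool [ 0.0004 -0.083  -0.0936]
now [0.2401 0.5766 0.2915] ang 67.38 F [-1.1361  0.2049 -0.1065] op 0.9988 t 0.15
offset cm [-44.2281  41.7681   0.2081] rot [ -0.0278   0.0937 -11.6174]
```

```bash
python3 -c "
from h import *
delta([.508,.192,.29],83)"
```

```text
now [0.2401 0.5766 0.2915] ang 67.38 F [-1.1361  0.2049 -0.1065] op 0.9988 t 0.15
offset cm [-25.1957  39.5202   0.177 ] rot [ -0.0311   0.0928 -15.6174]
```

Request:
arm_command --targets '[{"rot":[0,0,-5],"offset":[-12.6,19.8,0],"gripper":0.5},{"rot":[0,0,-10],"offset":[-25.2,39.5,0.1],"gripper":0.5},{"rot":[0,0,-15.6],"offset":[-25.2,39.5,0.1],"gripper":0.5},{"rot":[0,0,-15.6],"offset":[-25.2,39.5,0.1],"gripper":0.5},{"rot":[0,0,-15.6],"offset":[-25.2,39.5,0.1],"gripper":0.5},{"rot":[0,0,-15.6],"offset":[-25.2,39.5,0.1],"gripper":0.5},{"rot":[0,0,-15.6],"offset":[-25.2,39.5,0.1],"gripper":0.5},{"rot":[0,0,-15.6],"offset":[-25.2,39.5,0.1],"gripper":0.5}]'

```text
time_s: 0.95
position: [0.4696, 0.2468, 0.2913]
tcp_rot: [[0.122, 0.992, -0.0], [0.992, -0.122, 0.0], [0.0, -0.0, -1.0]]
force: [0.6, 0.9, -0.1]
opening: 0.508
```

Request:
arm_command --targets '[{"rot":[0,0,0],"offset":[0,0,0],"gripper":0.5},{"rot":[0,0,0],"offset":[0,0,0],"gripper":0.5},{"rot":[0,0,0],"offset":[0,0,0],"gripper":0.5},{"rot":[0,0,0],"offset":[0,0,0],"gripper":0.5}]'

```text
time_s: 1.35
position: [0.4677, 0.2498, 0.2913]
tcp_rot: [[0.12, 0.993, -0.001], [0.993, -0.12, 0.0], [-0.0, -0.001, -1.0]]
force: [0.1, 0.4, 0.4]
opening: 0.5
```

```bash
python3 -c "
from h import *
delta([.508,.192,.29],83)"
```

```text
now [0.4677 0.2498 0.2913] ang 83.11 F [0.0828 0.4489 0.3744] op 0.5004 t 1.35
offset cm [-5.2601  4.6922  0.1232] rot [-0.048   0.0043  0.1104]
```

Request:
arm_command --targets '[{"rot":[0,0,0],"offset":[-5.3,4.7,0.1],"gripper":0.5},{"rot":[0,0,0],"offset":[-5.3,4.7,0.1],"gripper":0.5},{"rot":[0,0,0],"offset":[-5.3,4.7,0.1],"gripper":0.5},{"rot":[0,0,0],"offset":[-5.3,4.7,0.1],"gripper":0.5},{"rot":[0,0,0],"offset":[-5.3,4.7,0.1],"gripper":0.5}]'

```text
time_s: 1.85
position: [0.5079, 0.1916, 0.2903]
tcp_rot: [[0.12, 0.993, -0.001], [0.993, -0.12, 0.0], [0.0, -0.001, -1.0]]
force: [-0.3, 0.0, 0.1]
opening: 0.5
```

Run:
```python
from h import *
import pickle
c=cap('wrist','wblock');pickle.dump(c,open('wb.pkl','wb'))
print(bot.read_state()['position'],proj(c,[.508,.192,.06]),proj(c,[.508,.192,.028]))
```

```text
[0.5079 0.1916 0.2904] [315.4077 178.6965] [315.3954 171.5969]
```

View pics/wblock.png

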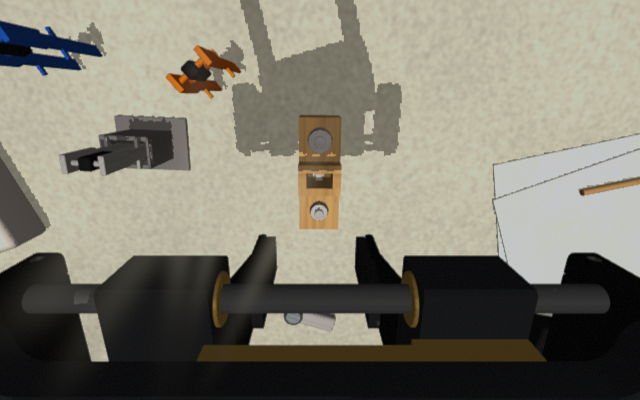

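Run:
```python
from h import *
import pickle
c=pickle.load(open('wb.pkl','rb'));f=c['frame'][:,:,::-1]
cr=cv2.resize(f[110:235,285:355],None,fx=8,fy=8,interpolation=cv2.INTER_CUBIC)[300:300+600]
cv2.imwrite('pics/wbc.png',cr)
hsv=cv2.cvtColor(f,cv2.COLOR_BGR2HSV);m=cv2.inRange(hsv,(8,110,40),(25,255,255))
for r in range(112,232,6):
    k=np.where(m[r,280:360])[0]+280
    print(r,k.min() if len(k) else 0,k.max() if len(k) else 0,end='; ')
print()
g=f[:,:,2].astype(int)
for r in range(160,192,2):print(r,g[r,296:344:2])
```

```text
112 0 0; 118 299 340; 124 299 340; 130 299 340; 136 299 340; 142 299 340; 148 299 339; 154 299 339; 160 299 338; 166 299 340; 172 299 340; 178 299 340; 184 299 340; 190 299 340; 196 300 338; 202 300 338; 208 300 337; 214 300 337; 220 300 337; 226 300 337; 
160 [195 186 122 122 116 126 129 130 128 126 126 121 117 113 118 120 117 113
 113 112 115 109 176 189]
162 [196 166  70  75  80  83  86  88  90  90  89  87  83  79  79  78  76  76
  76  79  82  81 145 192]
164 [196 125  67  72  76  76  78  80  81  82  80  78  75  72  68  66  65  65
  65  66  67  68  93 191]
166 [194 119 112 112 114 114 112 115 115 113 111 111 109 106 102  97 100 106
 102 106 111 113 120 192]
168 [193 133 115 113 118 117 116 119 121 119 117 117 115 112 107 103 107 111
 109 111 117 120 125 194]
170 [194 141 119 129 171 168 164 160 123 122 120 129 169 164 159 146 111 116
 112 164 176 175 177 195]
172 [195 193 190 185 189 184 181 184 187 186 185 187 189 184 177 172 177 186
 178 188 196 196 195 193]
174 [194 176 170 171 172 121 120 122 132 176 184 188 187 167 130 120 120 103
  97 175 175 174 176 191]
176 [191 181 177 176 177 125 107 107 112 113 175 187 179 132 100 106 107  87
  90 178 175 175 177 190]
178 [192 183 182 183 183 128  84  84  80  82 103 112 101  76  61  62  64  62
  95 185 183 183 183 192]
180 [193 188 186 186 186 130  83  82  80  77  89  82  82  71  60  62  62  62
  97 189 187 187 189 196]
182 [195 187 184 184 185 128  83  82  79  75  71  68  65  62  59  61  63  61
  97 189 187 186 187 196]
184 [192 185 184 184 185 129  81  81  77  73  71  67  65  63  60  60  63  62
 112 187 184 185 186 193]
186 [193 187 184 186 186 130  80  78  74  70  67  64  63  60  59  59  59  61
 116 189 188 188 189 190]
188 [194 191 188 185 188 152 137 139 140 139 136 138 138 134 129 123 109 114
 131 190 192 191 191 187]
190 [193 191 187 183 188 185 181 186 191 188 185 187 189 182 174 171 179 188
 179 188 196 196 195 189]
```

View pics/wbc.png

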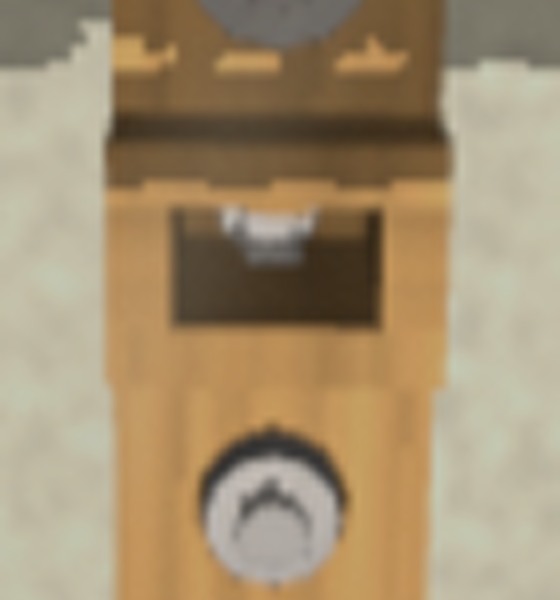

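Run:
```python
from h import *
import pickle
c=pickle.load(open('wb.pkl','rb'))
P=[onz(c,u,v,.06) for u,v in((306.5,173.5),(332.6,173.5),(332.6,188.4),(306.5,188.4))]
print('mouth',np.mean(P,0),np.linalg.norm(P[1]-P[0]),np.linalg.norm(P[3]-P[0]))
T=[onz(c,u,181,.06) for u in(298.2,340.8)];print('outer',np.mean(T,0),np.linalg.norm(T[0]-T[1]))
print('knob',onz(c,319.06,177.5,.034))
cm=lambda x,y:(285+x/8,147.5+y/8)
print('M knob',onz(c,*cm(273,540),.0),onz(c,*cm(273,540),.062))
A=[onz(c,319.5,118,.04),onz(c,318.5,226,.04)];d=A[1]-A[0];print('ang',np.degrees(np.arctan2(d[1],d[0])))
# stand foot & tongs coarse check
delta([.4556,.0077,.29],80.3)
```

```text
mouth [0.5109 0.1959 0.06  ] 0.02661972162336062 0.015808017253639086
outer [0.5109 0.1959 0.06  ] 0.04375939857759839
knob [0.5137 0.1954 0.034 ]
M knob [0.5705 0.1891 0.    ] [0.5472 0.1912 0.062 ]
ang -7.249070114231912
now [0.5079 0.1916 0.2904] ang 83.1 F [-0.5562  0.2452 -0.9263] op 0.5015 t 1.9
offset cm [-18.8872  -2.9854   0.0349] rot [-0.0511 -0.0073  2.7975]
```

Request:
arm_command --targets '[{"rot":[0,0,2.8],"offset":[-18.9,-3,0],"gripper":0.5},{"rot":[0,0,2.8],"offset":[-18.9,-3,0],"gripper":0.5},{"rot":[0,0,2.8],"offset":[-18.9,-3,0],"gripper":0.5},{"rot":[0,0,2.8],"offset":[-18.9,-3,0],"gripper":0.5},{"rot":[0,0,2.8],"offset":[-18.9,-3,0],"gripper":0.5},{"rot":[0,0,2.8],"offset":[-18.9,-3,0],"gripper":0.5},{"rot":[0,0,2.8],"offset":[-18.9,-3,0],"gripper":0.5},{"rot":[0,0,2.8],"offset":[-18.9,-3,0],"gripper":0.5}]'

```text
time_s: 2.7
position: [0.4564, 0.0078, 0.2904]
tcp_rot: [[0.168, 0.986, 0.0], [0.986, -0.168, 0.0], [0.0, 0.0, -1.0]]
force: [-0.3, 0.4, 0.2]
opening: 0.503
```

Run:
```python
from h import *
import pickle
c=cap('wrist','wtong');pickle.dump(c,open('wt.pkl','wb'))
f=c['frame'][:,:,::-1]
cv2.imwrite('pics/wtc.png',cv2.resize(f[130:280,240:400],None,fx=4,fy=4,interpolation=cv2.INTER_CUBIC))
```

```text
(no output)
```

View pics/wtc.png

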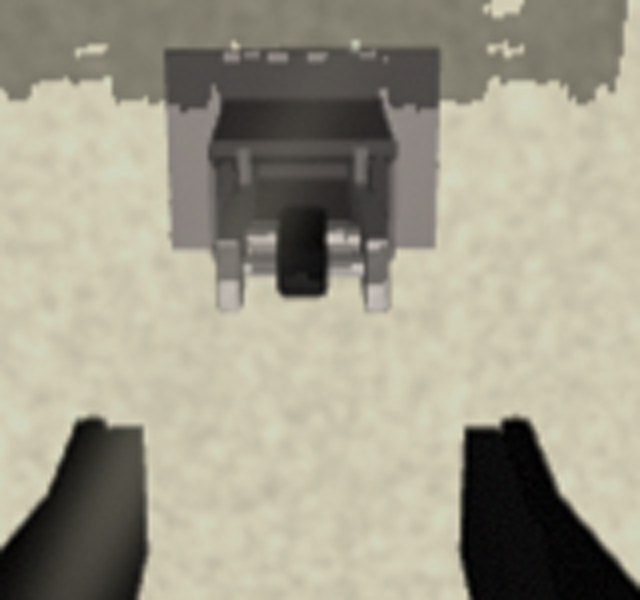

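Run:
```python
from h import *
import pickle
c=pickle.load(open('wt.pkl','rb'))
q=lambda x,y,z:onz(c,240+x/4,130+y/4,z)
t=q(303,275,.124);print('tongs',t,np.linalg.norm(q(216,275,.124)-q(390,275,.124)),np.linalg.norm(q(303,240,.124)-q(303,310,.124)))
# foot at z~.006: mean corners
F=[q(165,48,.006),q(440,48,.006),q(436,247,.006),q(172,247,.006)];print('foot',np.mean(F,0),np.linalg.norm(F[1]-F[0]),np.linalg.norm(F[3]-F[0]))
delta([t[0],t[1],.157],80.3)
```

```text
tongs [0.4578 0.0083 0.124 ] 0.036496947786411604 0.015434200815576919
foot [0.4571 0.0087 0.006 ] 0.07945182290632431 0.060020319298212485
now [0.4564 0.0078 0.2904] ang 80.33 F [-0.0918 -0.1911 -0.3137] op 0.5026 t 2.75
offset cm [ 0.0724  0.1293 13.3415] rot [ 0.005  -0.0106  0.0294]
```

Request:
arm_command --targets '[{"rot":[0,0,0],"offset":[0.1,0.1,3],"gripper":0.5},{"rot":[0,0,0],"offset":[0.1,0.1,6],"gripper":0.5},{"rot":[0,0,0],"offset":[0.1,0.1,9],"gripper":0.5},{"rot":[0,0,0],"offset":[0.1,0.1,11],"gripper":0.5},{"rot":[0,0,0],"offset":[0.1,0.1,12.5],"gripper":0.5},{"rot":[0,0,0],"offset":[0.1,0.1,13.3],"gripper":0.5},{"rot":[0,0,0],"offset":[0.1,0.1,13.3],"gripper":0.5},{"rot":[0,0,0],"offset":[0.1,0.1,13.3],"gripper":0.5}]'

```text
time_s: 3.55
position: [0.4577, 0.0075, 0.1577]
tcp_rot: [[0.17, 0.985, 0.001], [0.985, -0.17, -0.0], [-0.0, 0.001, -1.0]]
force: [0.1, -0.5, 0.2]
opening: 0.499
```

Request:
arm_command --targets '[{"rot":[0,0,0],"offset":[0,0,0],"gripper":0.58},{"rot":[0,0,0],"offset":[0,0,0],"gripper":0.62},{"rot":[0,0,0],"offset":[0,0,0],"gripper":0.66},{"rot":[0,0,0],"offset":[0,0,0],"gripper":0.66},{"rot":[0,0,0],"offset":[0,0,0],"gripper":0.66}]'

```text
time_s: 4.05
position: [0.4578, 0.007, 0.1581]
tcp_rot: [[0.171, 0.985, 0.002], [0.985, -0.171, -0.0], [-0.0, 0.002, -1.0]]
force: [-0.2, -0.4, 6.4]
opening: 0.348
```

Request:
arm_command --targets '[{"rot":[0,0,0],"offset":[0,0,-0.2],"gripper":0.66},{"rot":[0,0,0],"offset":[0,0,-0.5],"gripper":0.66},{"rot":[0,0,0],"offset":[0,0,-1.5],"gripper":0.66}]'

```text
time_s: 4.35
position: [0.4567, 0.0073, 0.1721]
tcp_rot: [[0.171, 0.985, -0.002], [0.985, -0.171, 0.001], [0.0, -0.002, -1.0]]
force: [0.6, -0.2, -1.4]
opening: 0.343
```

Request:
arm_command --targets '[{"rot":[0,0,0],"offset":[0,0,-2],"gripper":0.66},{"rot":[0,0,0],"offset":[0,0,-5],"gripper":0.66},{"rot":[0,0,0],"offset":[0,0,-8.5],"gripper":0.66},{"rot":[0,0,0],"offset":[0,0,-12],"gripper":0.66},{"rot":[0,0,0],"offset":[0,0,-12],"gripper":0.66}]'

```text
time_s: 4.85
position: [0.4596, 0.0068, 0.2971]
tcp_rot: [[0.17, 0.985, 0.01], [0.985, -0.17, -0.002], [-0.001, 0.011, -1.0]]
force: [0.0, -0.0, -0.6]
opening: 0.341
```

Run:
```python
from h import *
y=np.array([-np.sin(np.radians(-7.2)),np.cos(np.radians(-7.2)),0])
delta([.5109,.1959,.285],82.8)
```

```text
now [0.4596 0.0068 0.2971] ang 80.2 F [ 0.0224 -0.0055 -0.6073] op 0.3414 t 4.85
offset cm [19.5082  1.8251  1.2154] rot [ 0.6068  0.0476 -2.6039]
```

Request:
arm_command --targets '[{"rot":[0,0,-1],"offset":[4,0.4,0],"gripper":0.66},{"rot":[0,0,-2],"offset":[8,0.8,0],"gripper":0.66},{"rot":[0,0,-2.6],"offset":[12,1.3,0.5],"gripper":0.66},{"rot":[0,0,-2.6],"offset":[16,1.6,1],"gripper":0.66},{"rot":[0,0,-2.6],"offset":[19.5,1.8,2],"gripper":0.66},{"rot":[0,0,-2.6],"offset":[19.5,1.8,4],"gripper":0.66},{"rot":[0,0,-2.6],"offset":[19.5,1.8,5.7],"gripper":0.66},{"rot":[0,0,-2.6],"offset":[19.5,1.8,5.7],"gripper":0.66}]'

```text
time_s: 5.65
position: [0.5059, 0.1963, 0.2324]
tcp_rot: [[0.125, 0.992, -0.008], [0.992, -0.125, -0.001], [-0.002, -0.007, -1.0]]
force: [-0.2, -0.5, -0.9]
opening: 0.347
```

Request:
arm_command --targets '[{"rot":[0,0,0],"offset":[0,0,0],"gripper":0.66},{"rot":[0,0,0],"offset":[0,0,0],"gripper":0.66},{"rot":[0,0,0],"offset":[0,0,0],"gripper":0.66}]'

```text
time_s: 5.95
position: [0.5088, 0.196, 0.2364]
tcp_rot: [[0.126, 0.992, 0.002], [0.992, -0.126, 0.0], [0.001, 0.002, -1.0]]
force: [-0.1, -0.1, -1.2]
opening: 0.342
```

Run:
```python
from h import *
import pickle
c=cap('wrist','wmouth');pickle.dump(c,open('wm.pkl','wb'));s=bot.read_state()
print(s['position'],s['tcp_rot'],s['opening'])
p=s['position'];print('tips',proj(c,[p[0],p[1],p[2]-.149]),'mouth',proj(c,[.5109,.1959,.06]))
f=c['frame'][:,:,::-1]
cv2.imwrite('pics/wmc.png',cv2.resize(f[110:230,240:400],None,fx=5,fy=5,interpolation=cv2.INTER_CUBIC))
```

```text
[0.5088 0.1961 0.2363] [[ 0.1262  0.992   0.0018]
 [ 0.992  -0.1262  0.0003]
 [ 0.0005  0.0017 -1.    ]] 0.34116615208100887
tips [314.9184 203.6241] mouth [315.0609 195.7289]
```

View pics/wmc.png

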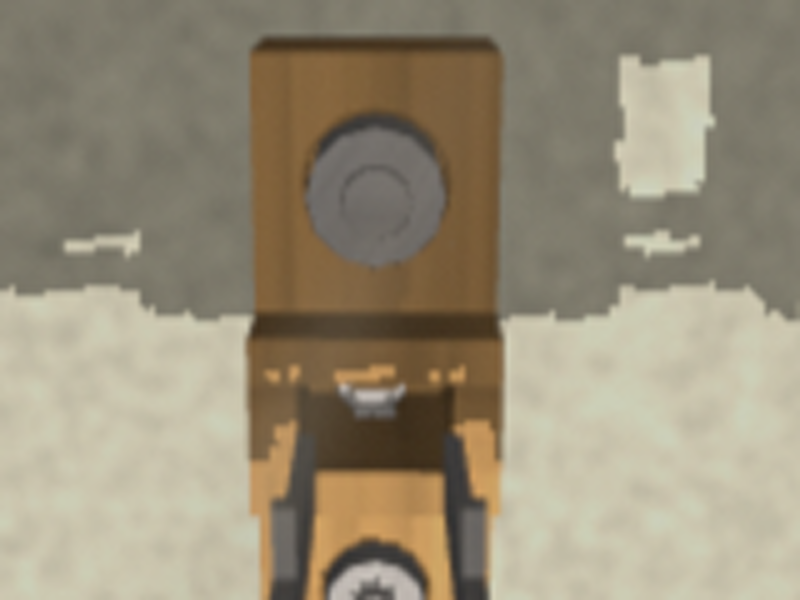

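Run:
```python
from h import *
import pickle
c=pickle.load(open('wm.pkl','rb'));s=bot.read_state();p=s['position'];R=s['tcp_rot']
tool=lambda q:R.T@(q-p)*1000
q=lambda x,y,z:tool(onz(c,240+x/5,110+y/5,z))
print('mouth',q(377,429,.06),'knob top',q(375.5,410,.034), 'L/R edge',q(299,429,.06),q(455,429,.06))
for e in(316,443):print('tip edge',q(e,431,.0873))
for dx in(-9.85,9.85):
  for dy in(-6,6):
    u=proj(c,p+R@np.array([dx,dy,149])/1000);print(dx,dy,(u-[240,110])*5)
g=c['frame'].mean(2).astype(int)
for r in range(190,206,2):print(r,g[r,296:338])
```

```text
mouth [  0.306    1.8696 176.3355] knob top [  0.0266   6.251  202.3429] L/R edge [-13.2419   1.8629 176.3283] [ 13.8549   1.8764 176.3426]
tip edge [ -9.2256  -6.3772 149.0162]
tip edge [ 10.6103  -6.3673 149.0267]
-9.85 -6 [312.0277 433.3352]
-9.85 6 [312.9601 505.5261]
9.85 -6 [438.1123 433.2952]
9.85 6 [437.273  505.4861]
190 [ 92  93  91  79  70  71  71  70  70  68  66  64  68  82 102 120 137 139
 139 137 127 102  87  66  46  46  47  47  48  48  50  48  45  43  54  82
  83  81  80  80  80  81]
192 [ 96  96  93  81  72  71  71  71  68  67  65  64  62  60  69 101 105 102
  91 101 101  98  89  58  45  46  46  48  48  46  49  49  47  44  59  83
  84  83  83  82  83  84]
194 [100 107 126  97  72  70  71  69  68  67  64  63  61  59  57  58  54  53
  52  52  52  52  48  46  45  45  45  48  48  48  50  48  50  43  60  90
  99 128 129 130 128 124]
196 [146 146 141  98  73  73  72  68  65  65  62  60  59  58  55  56  52  53
  51  50  48  47  47  46  44  44  46  46  48  47  47  49  50  52  73 120
 132 147 145 145 145 143]
198 [142 143 137  88  77  76  74  68  65  64  61  59  57  56  56  54  52  51
  52  49  49  49  49  48  46  45  47  46  46  48  49  49  52  59  59  62
  87 140 143 141 141 142]
200 [145 143 122  81  75  76  73  66  63  60  60  58  57  56  54  54  52  51
  50  49  49  49  50  47  46  45  47  46  46  47  47  48  52  58  59  59
  78 131 144 144 144 143]
202 [146 140 100  77  75  74  69  64  60  58  58  55  54  53  52  50  49  48
  50  48  48  48  48  47  46  44  44  46  46  46  46  48  51  56  60  57
  69 110 144 144 144 143]
204 [148 140  88  75  74  73  74  94 108 109 109 107 107 107 106 105 105 106
 107 106 105 104 102 101  99  96  96  94  84  83  85  84  70  56  59  59
  60  90 147 149 148 148]
```

Request:
arm_command --targets '[{"rot":[0,0,0],"offset":[-0.04,0.23,0],"gripper":0.675},{"rot":[0,0,0],"offset":[-0.04,0.23,0.5],"gripper":0.675},{"rot":[0,0,0],"offset":[-0.04,0.23,1],"gripper":0.675},{"rot":[0,0,0],"offset":[-0.04,0.23,1.8],"gripper":0.675},{"rot":[0,0,0],"offset":[-0.04,0.23,1.8],"gripper":0.675},{"rot":[0,0,0],"offset":[-0.04,0.23,1.8],"gripper":0.675}]'

```text
time_s: 6.6
position: [0.5103, 0.1955, 0.2168]
tcp_rot: [[0.126, 0.992, -0.001], [0.992, -0.126, -0.0], [-0.0, -0.001, -1.0]]
force: [-0.1, -1.0, -1.1]
opening: 0.327
```

Run:
```python
from h import *
import pickle
c=cap('wrist','wm2');pickle.dump(c,open('wm2.pkl','wb'));s=bot.read_state()
print(s['position'],s['tcp_rot'],s['opening'],s['force'])
f=c['frame'][:,:,::-1]
cv2.imwrite('pics/wm2c.png',cv2.resize(f[150:250,265:365],None,fx=6,fy=6,interpolation=cv2.INTER_CUBIC))
```

```text
[0.5105 0.1956 0.2171] [[ 0.1256  0.9921 -0.0005]
 [ 0.9921 -0.1256 -0.0001]
 [-0.0001 -0.0005 -1.    ]] 0.32740189507731626 [-0.6757 -1.0066 -1.1732]
```

View pics/wm2c.png

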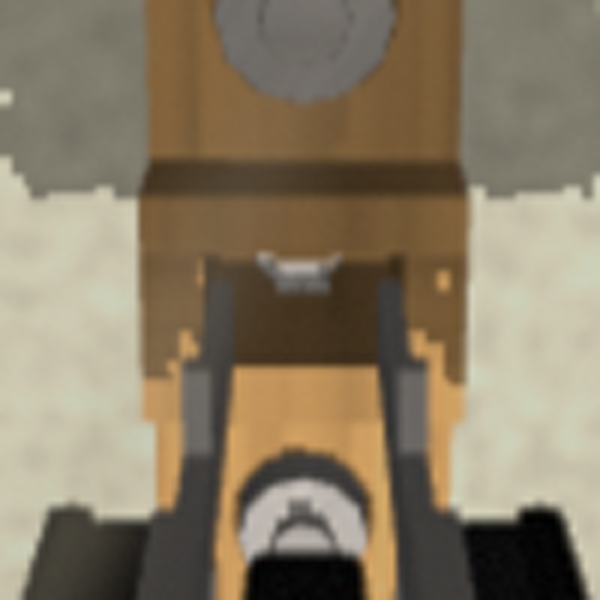

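Run:
```python
from h import *
import pickle
c=pickle.load(open('wm2.pkl','rb'));s=bot.read_state();p=s['position'];R=s['tcp_rot']
tool=lambda q:R.T@(q-p)*1000
q=lambda x,y,z:tool(onz(c,265+x/6,150+y/6,z))
print('mouth',q(303.5,258,.06),q(303.5,362,.06),q(303.5,310,.06),'outer',q(304,300,.06))
print('tip lowx edge',q(232,278,.068),q(380,278,.068),'knob',q(303,284,.034))
```

```text
mouth [  0.3457  -7.0246 157.1428] [  0.3448   7.7743 157.1355] [  0.3452   0.3124 157.1392] outer [  0.4127  -1.1082 157.1399]
tip lowx edge [ -8.958   -6.7358 149.1439] [ 10.291   -6.7322 149.1413] knob [  0.2846   4.8957 183.1369]
```

Request:
arm_command --targets '[{"rot":[0,0,0],"offset":[-0.03,0.1,0],"gripper":0.68},{"rot":[0,0,0],"offset":[-0.03,0.1,0],"gripper":0.68},{"rot":[0,0,0],"offset":[-0.03,0.1,0.5],"gripper":0.68},{"rot":[0,0,0],"offset":[-0.03,0.1,1],"gripper":0.68},{"rot":[0,0,0],"offset":[-0.03,0.1,1.5],"gripper":0.68},{"rot":[0,0,0],"offset":[-0.03,0.1,2],"gripper":0.68}]'

```text
time_s: 7.25
position: [0.5113, 0.1951, 0.1968]
tcp_rot: [[0.126, 0.992, -0.001], [0.992, -0.126, -0.0], [-0.0, -0.001, -1.0]]
force: [-0.1, -0.4, -1.5]
opening: 0.322
```

Request:
arm_command --targets '[{"rot":[0,0,0],"offset":[0,0,0.5],"gripper":0.68},{"rot":[0,0,0],"offset":[0,0,1],"gripper":0.68},{"rot":[0,0,0],"offset":[0,0,1.5],"gripper":0.68},{"rot":[0,0,0],"offset":[0,0,2],"gripper":0.68},{"rot":[0,0,0],"offset":[0,0,2.3],"gripper":0.68},{"rot":[0,0,0],"offset":[0,0,2.3],"gripper":0.68}]'

```text
time_s: 7.85
position: [0.5113, 0.1951, 0.1739]
tcp_rot: [[0.126, 0.992, -0.001], [0.992, -0.126, -0.0], [-0.0, -0.001, -1.0]]
force: [0.1, 0.0, -0.6]
opening: 0.323
```

Request:
arm_command --targets '[{"rot":[0,0,0],"offset":[0,0,0.3],"gripper":0.68},{"rot":[0,0,0],"offset":[0,0,0.6],"gripper":0.68},{"rot":[0,0,0],"offset":[0,0,0.9],"gripper":0.68},{"rot":[0,0,0],"offset":[0,0,1.1],"gripper":0.68},{"rot":[0,0,0],"offset":[0,0,1.1],"gripper":0.68}]'

```text
time_s: 8.35
position: [0.5113, 0.1951, 0.1631]
tcp_rot: [[0.126, 0.992, -0.001], [0.992, -0.126, -0.0], [-0.0, -0.001, -1.0]]
force: [-0.2, 0.3, -1.2]
opening: 0.324
```

Request:
arm_command --targets '[{"rot":[0,0,0],"offset":[0,0,0],"gripper":0.7},{"rot":[0,0,0],"offset":[0,0,0],"gripper":0.72},{"rot":[0,0,0],"offset":[0,0,0],"gripper":0.74},{"rot":[0,0,0],"offset":[0,0,0],"gripper":0.78},{"rot":[0,0,0],"offset":[0,0,0],"gripper":0.85},{"rot":[0,0,0],"offset":[0,0,0],"gripper":1},{"rot":[0,0,0],"offset":[0,0,0],"gripper":1},{"rot":[0,0,0],"offset":[0,0,0],"gripper":1}]'

```text
time_s: 9.15
position: [0.5115, 0.1949, 0.1635]
tcp_rot: [[0.125, 0.992, -0.0], [0.992, -0.125, -0.001], [-0.001, 0.0, -1.0]]
force: [-0.9, -3.3, 0.9]
opening: 0.254
```

Request:
arm_command --targets '[{"rot":[0,0,0],"offset":[0,0,-0.1],"gripper":1},{"rot":[0,0,0],"offset":[0,0,-0.2],"gripper":1},{"rot":[0,0,0],"offset":[0,0,-0.3],"gripper":1},{"rot":[0,0,0],"offset":[0,0,-0.4],"gripper":1}]'

```text
time_s: 9.55
position: [0.5114, 0.1953, 0.1668]
tcp_rot: [[0.126, 0.992, -0.001], [0.992, -0.126, 0.0], [0.0, -0.001, -1.0]]
force: [1.3, -1.3, -9.9]
opening: 0.254
```

Request:
arm_command --targets '[{"rot":[0,0,0],"offset":[0,0,-0.2],"gripper":1},{"rot":[0,0,0],"offset":[0,0,-0.5],"gripper":1},{"rot":[0,0,0],"offset":[0,0,-0.8],"gripper":1},{"rot":[0,0,0],"offset":[0,0,-1.1],"gripper":1},{"rot":[0,0,0],"offset":[0,0,-1.4],"gripper":1},{"rot":[0,0,0],"offset":[0,0,-1.7],"gripper":1}]'

```text
time_s: 10.15
position: [0.5119, 0.1954, 0.1858]
tcp_rot: [[0.126, 0.992, 0.002], [0.992, -0.126, 0.001], [0.001, 0.001, -1.0]]
force: [0.2, -0.1, -1.1]
opening: 0.258
```

Request:
arm_command --targets '[{"rot":[0,0,0],"offset":[0,0,-0.5],"gripper":1},{"rot":[0,0,0],"offset":[0,0,-1.2],"gripper":1},{"rot":[0,0,0],"offset":[0,0,-2],"gripper":1},{"rot":[0,0,0],"offset":[0,0,-3.5],"gripper":1},{"rot":[0,0,0],"offset":[0,0,-5.5],"gripper":1},{"rot":[0,0,0],"offset":[0,0,-7],"gripper":1},{"rot":[0,0,0],"offset":[0,0,-7],"gripper":1},{"rot":[0,0,0],"offset":[0,0,-7],"gripper":1}]'

```text
time_s: 10.95
position: [0.5114, 0.1952, 0.2548]
tcp_rot: [[0.126, 0.992, 0.001], [0.992, -0.126, 0.0], [0.0, 0.001, -1.0]]
force: [-1.4, -0.7, -0.8]
opening: 0.258
```

Run:
```python
from h import *
import pickle
c=cap('wrist','wh');s=bot.read_state()
print(s['position'],s['tcp_rot'],s['opening'],s['force'])
d=cap('side');t=cap('top');pickle.dump((c,d,t,s),open('wh.pkl','wb'))
p=s['position']+s['tcp_rot']@[0,0,.145];u=proj(c,p);v=proj(d,p);print(u,v)
g=lambda f,u:cv2.resize(f[int(u[1])-40:int(u[1])+40,int(u[0])-40:int(u[0])+40],(400,400),interpolation=cv2.INTER_CUBIC)
cv2.imwrite('pics/whc.png',np.hstack([g(c['frame'],u),g(d['frame'],v)])[:,:,::-1])
delta([.4983,-.2453,.29],82.8)
```

```text
[0.511  0.1951 0.2541] [[ 0.1257  0.9921 -0.001 ]
 [ 0.9921 -0.1257 -0.0001]
 [-0.0003 -0.0009 -1.    ]] 0.2565795574551342 [-1.1714 -0.1197 -0.567 ]
[314.7334 204.6613] [273.5264 153.2497]
now [0.5109 0.195  0.2535] ang 82.78 F [-0.3799  1.11   -0.8354] op 0.2585 t 11.1
offset cm [-43.8438   4.2798  -3.6296] rot [-0.1191  0.0357 -0.0206]
```

View pics/whc.png

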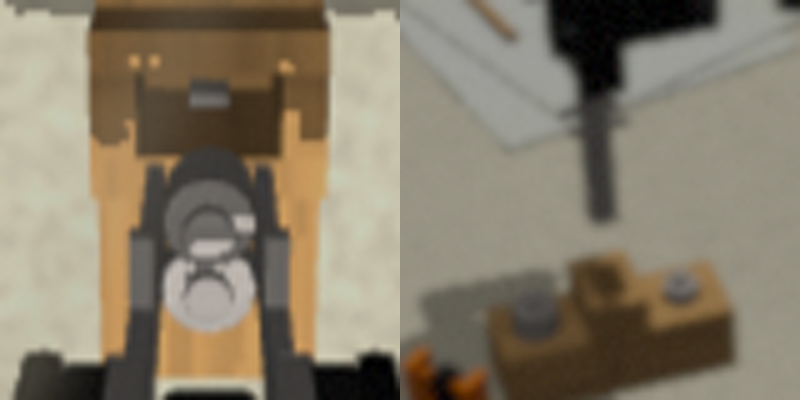

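Request:
arm_command --targets '[{"rot":[0,0,0],"offset":[-1,0,-2],"gripper":1},{"rot":[0,0,0],"offset":[-4,0.4,-3],"gripper":1},{"rot":[0,0,0],"offset":[-8,0.8,-3.6],"gripper":1},{"rot":[0,0,0],"offset":[-12,1.2,-3.6],"gripper":1},{"rot":[0,0,0],"offset":[-16,1.6,-3.6],"gripper":1},{"rot":[0,0,0],"offset":[-20,2,-3.6],"gripper":1},{"rot":[0,0,0],"offset":[-24,2.4,-3.6],"gripper":1},{"rot":[0,0,0],"offset":[-28,2.8,-3.6],"gripper":1}]'

```text
time_s: 11.9
position: [0.5035, -0.0876, 0.2896]
tcp_rot: [[0.126, 0.992, -0.002], [0.992, -0.126, 0.001], [0.001, -0.002, -1.0]]
force: [-0.0, -0.1, -1.2]
opening: 0.253
```

Request:
arm_command --targets '[{"rot":[0,0,0],"offset":[-4,0.4,0],"gripper":1},{"rot":[0,0,0],"offset":[-8,0.8,0],"gripper":1},{"rot":[0,0,0],"offset":[-11.5,1.1,0],"gripper":1},{"rot":[0,0,0],"offset":[-14,1.3,0],"gripper":1},{"rot":[0,0,0],"offset":[-15.8,1.5,0],"gripper":1},{"rot":[0,0,0],"offset":[-15.8,1.5,0],"gripper":1},{"rot":[0,0,0],"offset":[-15.8,1.5,0],"gripper":1},{"rot":[0,0,0],"offset":[-15.8,1.5,0],"gripper":1}]'

```text
time_s: 12.7
position: [0.4989, -0.2433, 0.2901]
tcp_rot: [[0.124, 0.992, -0.001], [0.992, -0.124, 0.001], [0.001, -0.001, -1.0]]
force: [0.7, -1.0, -0.9]
opening: 0.255
```

Run:
```python
from h import *
import pickle
c=cap('wrist','wpan');s=bot.read_state();pickle.dump((c,s),open('wp.pkl','wb'))
print(s['position'],s['opening'],s['force'],s['tcp_rot'])
p=s['position']+s['tcp_rot']@[0,0,.15];print(proj(c,p),'pan est',proj(c,[.4983,-.2453,.066]))
```

```text
[ 0.499  -0.2432  0.2902] 0.25592007318450627 [ 0.7213  0.4113 -0.662 ] [[ 0.1241  0.9923 -0.0008]
 [ 0.9923 -0.1241  0.0011]
 [ 0.001  -0.0009 -1.    ]]
[315.0112 203.8681] pan est [312.6762 179.8311]
```

View pics/wpan.png

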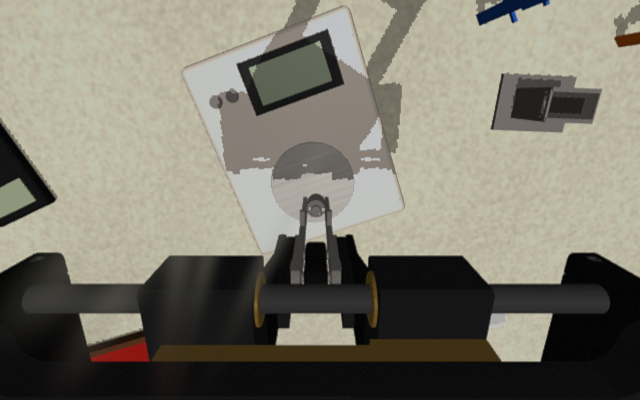

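Request:
arm_command --targets '[{"rot":[0,0,0],"offset":[-0.17,0.12,1],"gripper":1},{"rot":[0,0,0],"offset":[-0.17,0.12,2.5],"gripper":1},{"rot":[0,0,0],"offset":[-0.17,0.12,4],"gripper":1},{"rot":[0,0,0],"offset":[-0.17,0.12,5.2],"gripper":1},{"rot":[0,0,0],"offset":[-0.17,0.12,5.8],"gripper":1},{"rot":[0,0,0],"offset":[-0.17,0.12,6],"gripper":1},{"rot":[0,0,0],"offset":[-0.17,0.12,6],"gripper":1},{"rot":[0,0,0],"offset":[-0.17,0.12,6],"gripper":1}]'

```text
time_s: 13.55
position: [0.5005, -0.2468, 0.2309]
tcp_rot: [[0.126, 0.992, 0.001], [0.992, -0.126, -0.001], [-0.001, 0.001, -1.0]]
force: [-0.1, -0.5, -1.4]
opening: 0.254
```

Run:
```python
from h import *
import pickle
d=cap('side');w=cap('wrist');s=bot.read_state();print(s['position'],s['force'])
p=s['position']+s['tcp_rot']@[0,0,.15];u=proj(d,p);v=proj(w,p);print(u,v,proj(d,[.5,-.245,.066]))
g=lambda f,u:cv2.resize(f[int(u[1])-40:int(u[1])+40,int(u[0])-40:int(u[0])+40],(400,400),interpolation=cv2.INTER_CUBIC)
cv2.imwrite('pics/pl.png',np.hstack([g(w['frame'],v),g(d['frame'],u)])[:,:,::-1])
```

```text
[ 0.5004 -0.2469  0.2311] [ 0.0099 -0.3592 -1.0402]
[364.1207 295.974 ] [314.9904 203.5975] [362.5917 299.7782]
```

View pics/pl.png

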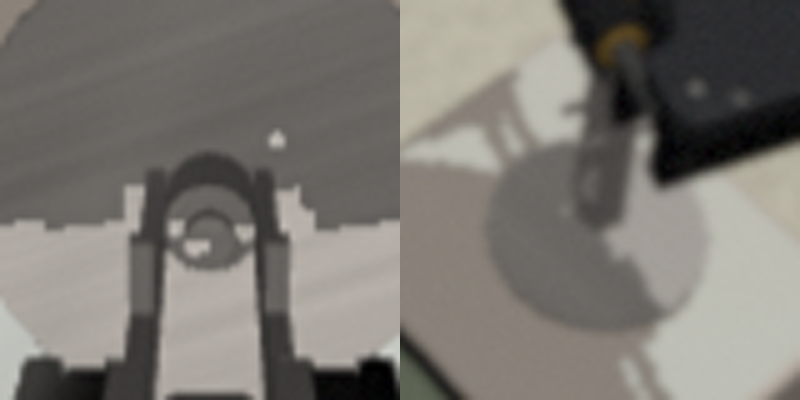

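Request:
arm_command --targets '[{"rot":[0,0,0],"offset":[0,0,0.2],"gripper":1},{"rot":[0,0,0],"offset":[0,0,0.4],"gripper":1},{"rot":[0,0,0],"offset":[0,0,0.6],"gripper":1},{"rot":[0,0,0],"offset":[0,0,0.7],"gripper":1},{"rot":[0,0,0],"offset":[0,0,0.7],"gripper":1}]'

```text
time_s: 14.15
position: [0.5, -0.2465, 0.2231]
tcp_rot: [[0.126, 0.992, -0.001], [0.992, -0.126, 0.0], [0.0, -0.001, -1.0]]
force: [-0.2, -0.2, -0.2]
opening: 0.255
```

Request:
arm_command --targets '[{"rot":[0,0,0],"offset":[0,0,0.05],"gripper":1},{"rot":[0,0,0],"offset":[0,0,0.1],"gripper":1},{"rot":[0,0,0],"offset":[0,0,0.15],"gripper":1},{"rot":[0,0,0],"offset":[0,0,0.15],"gripper":1}]'

```text
time_s: 14.55
position: [0.5001, -0.2466, 0.2219]
tcp_rot: [[0.126, 0.992, -0.0], [0.992, -0.126, 0.0], [0.0, -0.0, -1.0]]
force: [-0.5, -0.4, -1.5]
opening: 0.252
```

Request:
arm_command --targets '[{"rot":[0,0,0],"offset":[0,0,0.05],"gripper":1},{"rot":[0,0,0],"offset":[0,0,0.1],"gripper":1},{"rot":[0,0,0],"offset":[0,0,0.1],"gripper":1}]'

```text
time_s: 14.85
position: [0.5001, -0.2466, 0.2208]
tcp_rot: [[0.126, 0.992, -0.0], [0.992, -0.126, 0.0], [0.0, -0.0, -1.0]]
force: [-0.4, -0.2, -1.7]
opening: 0.253
```

Request:
arm_command --targets '[{"rot":[0,0,0],"offset":[0,0,0.05],"gripper":1},{"rot":[0,0,0],"offset":[0,0,0.1],"gripper":1},{"rot":[0,0,0],"offset":[0,0,0.1],"gripper":1}]'

```text
time_s: 15.15
position: [0.5001, -0.2466, 0.2198]
tcp_rot: [[0.126, 0.992, -0.0], [0.992, -0.126, 0.0], [0.0, -0.0, -1.0]]
force: [-0.6, -0.4, -0.6]
opening: 0.253
```

Request:
arm_command --targets '[{"rot":[0,0,0],"offset":[0,0,0.05],"gripper":1},{"rot":[0,0,0],"offset":[0,0,0.05],"gripper":1}]'

```text
time_s: 15.35
position: [0.5001, -0.2466, 0.2195]
tcp_rot: [[0.126, 0.992, 0.0], [0.992, -0.126, -0.0], [-0.0, 0.0, -1.0]]
force: [-0.4, -1.0, -0.1]
opening: 0.255
```

```bash
python3 -c "
from h import *
for i in range(4): cap('top')
s=bot.read_state();print(s['position'],s['force'],s['moment'],s['time_s'])"
```

```text
[ 0.5001 -0.2466  0.2195] [ 0.0721 -0.246   0.0711] [0.0617 0.0192 0.0322] 15.55
```

Request:
arm_command --targets '[{"rot":[0,0,0],"offset":[0,0,0.05],"gripper":1},{"rot":[0,0,0],"offset":[0,0,0.05],"gripper":1}]'

```text
time_s: 15.75
position: [0.5002, -0.2466, 0.219]
tcp_rot: [[0.126, 0.992, 0.0], [0.992, -0.126, -0.0], [-0.0, 0.0, -1.0]]
force: [-0.6, 0.8, 0.5]
opening: 0.252
```

```bash
python3 -c "
from h import *
for i in range(4):
  cap('top');s=bot.read_state();print(s['position'],s['force'])"
```

```text
[ 0.5002 -0.2466  0.219 ] [ 0.6998 -0.0556  0.5043]
[ 0.5001 -0.2466  0.219 ] [0.3998 1.0072 0.263 ]
[ 0.5002 -0.2466  0.219 ] [-0.3281  0.1208  0.5186]
[ 0.5002 -0.2466  0.219 ] [-0.4328  0.2543  0.654 ]
```

Request:
arm_command --targets '[{"rot":[0,0,0],"offset":[0,0,0],"gripper":0.76},{"rot":[0,0,0],"offset":[0,0,0],"gripper":0.74},{"rot":[0,0,0],"offset":[0,0,0],"gripper":0.725},{"rot":[0,0,0],"offset":[0,0,0],"gripper":0.71},{"rot":[0,0,0],"offset":[0,0,0],"gripper":0.69},{"rot":[0,0,0],"offset":[0,0,0],"gripper":0.67},{"rot":[0,0,0],"offset":[0,0,0],"gripper":0.66},{"rot":[0,0,0],"offset":[0,0,0],"gripper":0.66}]'

```text
time_s: 16.75
position: [0.5001, -0.2466, 0.2188]
tcp_rot: [[0.126, 0.992, -0.0], [0.992, -0.126, 0.0], [0.0, -0.0, -1.0]]
force: [0.5, 0.4, -0.7]
opening: 0.34
```

Request:
arm_command --targets '[{"rot":[0,0,0],"offset":[0,0,-0.3],"gripper":0.66},{"rot":[0,0,0],"offset":[0,0,-0.7],"gripper":0.66},{"rot":[0,0,0],"offset":[0,0,-1.2],"gripper":0.66},{"rot":[0,0,0],"offset":[0,0,-1.8],"gripper":0.66},{"rot":[0,0,0],"offset":[0,0,-2.5],"gripper":0.66},{"rot":[0,0,0],"offset":[0,0,-4],"gripper":0.66},{"rot":[0,0,0],"offset":[0,0,-6],"gripper":0.66},{"rot":[0,0,0],"offset":[0,0,-7],"gripper":0.66}]'

```text
time_s: 17.55
position: [0.5007, -0.2471, 0.291]
tcp_rot: [[0.126, 0.992, 0.003], [0.992, -0.126, -0.002], [-0.002, 0.003, -1.0]]
force: [0.4, 0.4, -1.0]
opening: 0.343
```

Run:
```python
from h import *
w=cap('wrist','wafter');s=bot.read_state();print(s['position'],s['force'],s['opening'])
u=proj(w,[.5,-.246,.09]);print(u)
f=w['frame'].mean(2).astype(int);r0,c0=int(u[1])-16,int(u[0])-14
for r in range(r0,r0+32,2):print(r,f[r,c0:c0+30])
# where the pan centre sees at .066 and weight knob
delta([.4578,.0075,.29],80.2)
```

```text
[ 0.5012 -0.2473  0.2921] [ 0.8451 -1.1512  0.289 ] 0.33965177027531895
[316.4262 184.6678]
168 [ 98  99 101 100 102 102 102 104 103 104 105 103 105 104 103 101 100  99
  98  97  95  97  97  97  97  97  98  97  98  99]
170 [103 104 105 101 102 103 102 102 103 103 103 100 100  99  99  98  98  98
 100  99  98  97  97  97  97  98  97  97  99 104]
172 [173 173 165 111 112 145 148 149 143 103  88  78  74  70  67  67  69  74
  79  92 100 114 155 160 160 160 159 157 160 175]
174 [165 164 164 164 163 166 168 167 144  83  69  68  67  69  67  65  63  61
  60  61  75  98 118 173 176 174 172 173 173 173]
176 [165 165 167 169 169 171 173 164  97  70  79  95  95  99 102  98  94  89
  79  57  64 113 155 175 175 174 175 175 175 175]
178 [172 172 172 171 172 174 171 148  86  96 110 109 102 103 102 100  99 111
 151 147  94  96 173 176 177 177 176 178 177 176]
180 [173 172 173 172 172 171 165 141 151 157 165 134  87  90  97  96  95  88
 110 175 166 121 172 177 176 174 175 174 174 174]
182 [169 170 168 168 169 169 166 144 170 167 132 135 157 160 161 165 179 164
 125 168 168 168 168 174 174 172 171 171 1
[... 471 characters left out ...]
174 175 175 175 175 175 174 173 172 170 169]
192 [168 168 168 169 169 169 172 172 174 174 175 174 173 174 174 174 174 174
 174 174 173 171 171 169 169 169 169 170 171 172]
194 [170 171 172 173 172 172 172 172 173 173 174 174 172 173 172 171 170 169
 168 169 170 170 173 172 173 174 175 174 175 175]
196 [145 169 172 171 172 171 171 172 171 170 170 169 168 168 169 169 170 171
 172 174 174 174 175 174 174 173 155 139 139 142]
198 [ 92 147 169 170 169 167 168 168 168 169 169 170 171 173 172 173 174 174
 174 174 175 174 175 174 172 167 135  65  53  59]
now [ 0.5012 -0.2473  0.2921] ang 82.79 F [ 0.8451 -1.1512  0.289 ] op 0.3397 t 17.6
offset cm [24.739  -7.503   0.1033] rot [0.2765 0.1548 2.5886]
```

Request:
arm_command --targets '[{"rot":[0,0,0.5],"offset":[4,-1.2,0],"gripper":0.66},{"rot":[0,0,1],"offset":[8,-2.4,0],"gripper":0.66},{"rot":[0,0,1.5],"offset":[12,-3.6,0],"gripper":0.66},{"rot":[0,0,2],"offset":[16,-4.9,0],"gripper":0.66},{"rot":[0,0,2.6],"offset":[20,-6.1,0],"gripper":0.66},{"rot":[0,0,2.6],"offset":[23,-7,0],"gripper":0.66},{"rot":[0,0,2.6],"offset":[24.7,-7.5,0],"gripper":0.66},{"rot":[0,0,2.6],"offset":[24.7,-7.5,0],"gripper":0.66}]'

```text
time_s: 18.4
position: [0.4555, 0.01, 0.2887]
tcp_rot: [[0.167, 0.986, -0.002], [0.986, -0.167, 0.001], [0.001, -0.002, -1.0]]
force: [0.0, -1.1, -0.6]
opening: 0.338
```

Request:
arm_command --targets '[{"rot":[0,0,0],"offset":[0,0,2],"gripper":0.66},{"rot":[0,0,0],"offset":[0,0,4],"gripper":0.66},{"rot":[0,0,0],"offset":[0,0,5.5],"gripper":0.66},{"rot":[0,0,0],"offset":[0,0,5.5],"gripper":0.66},{"rot":[0,0,0],"offset":[0,0,5.5],"gripper":0.66},{"rot":[0,0,0],"offset":[0,0,5.5],"gripper":0.66}]'

```text
time_s: 19.0
position: [0.4575, 0.0073, 0.2346]
tcp_rot: [[0.171, 0.985, 0.002], [0.985, -0.171, -0.0], [-0.0, 0.002, -1.0]]
force: [0.6, 0.8, -0.0]
opening: 0.343
```

Run:
```python
from h import *
import pickle
w=cap('wrist');s=bot.read_state();pickle.dump((w,s),open('ws.pkl','wb'))
delta([.4577,.0073,.158],80.3)
p=s['position'];u=proj(w,p+s['tcp_rot']@[0,0,.149]);v=proj(w,[.4575,.0085,.063]);print(u,v)
cv2.imwrite('pics/ws.png',cv2.resize(w['frame'][130:250,235:395,::-1],None,fx=5,fy=5,interpolation=cv2.INTER_CUBIC))
```

```text
now [0.4574 0.0074 0.2347] ang 80.16 F [-0.5583  0.4676 -0.2521] op 0.3423 t 19.05
offset cm [-0.0038  0.0118  7.6682] rot [ 0.1166  0.0112 -0.1408]
[315.106  204.0807] [316.4481 194.9489]
```

View pics/ws.png

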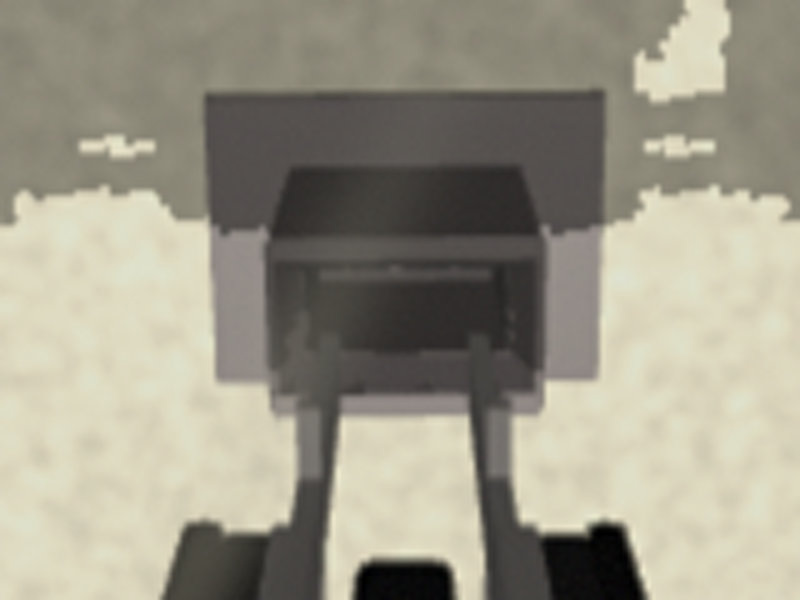

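Request:
arm_command --targets '[{"rot":[0,0,0],"offset":[0.03,-0.03,1],"gripper":0.66},{"rot":[0,0,0],"offset":[0.03,-0.03,2],"gripper":0.66},{"rot":[0,0,0],"offset":[0.03,-0.03,2.6],"gripper":0.66},{"rot":[0,0,0],"offset":[0.03,-0.03,3.2],"gripper":0.66},{"rot":[0,0,0],"offset":[0.03,-0.03,3.8],"gripper":0.66},{"rot":[0,0,0],"offset":[0.03,-0.03,4.4],"gripper":0.66}]'

```text
time_s: 19.65
position: [0.4565, 0.0082, 0.1893]
tcp_rot: [[0.171, 0.985, -0.0], [0.985, -0.171, 0.0], [-0.0, -0.0, -1.0]]
force: [-0.4, 0.1, -1.2]
opening: 0.342
```

Request:
arm_command --targets '[{"rot":[0,0,0],"offset":[0,0,0.8],"gripper":0.66},{"rot":[0,0,0],"offset":[0,0,1.6],"gripper":0.66},{"rot":[0,0,0],"offset":[0,0,2.3],"gripper":0.66},{"rot":[0,0,0],"offset":[0,0,2.8],"gripper":0.66},{"rot":[0,0,0],"offset":[0,0,2.8],"gripper":0.66}]'

```text
time_s: 20.15
position: [0.4564, 0.0082, 0.1612]
tcp_rot: [[0.171, 0.985, -0.001], [0.985, -0.171, 0.0], [0.0, -0.001, -1.0]]
force: [-0.4, -0.1, 0.4]
opening: 0.338
```

Request:
arm_command --targets '[{"rot":[0,0,0],"offset":[0,0,0.1],"gripper":0.66},{"rot":[0,0,0],"offset":[0,0,0.15],"gripper":0.66},{"rot":[0,0,0],"offset":[0,0,0.15],"gripper":0.66}]'

```text
time_s: 20.45
position: [0.4566, 0.0082, 0.1606]
tcp_rot: [[0.171, 0.985, 0.0], [0.985, -0.171, -0.0], [-0.0, 0.0, -1.0]]
force: [-0.5, -0.3, -1.1]
opening: 0.339
```

Request:
arm_command --targets '[{"rot":[0,0,0],"offset":[0,0,0.1],"gripper":0.66},{"rot":[0,0,0],"offset":[0,0,0.15],"gripper":0.66},{"rot":[0,0,0],"offset":[0,0,0.15],"gripper":0.66}]'

```text
time_s: 20.75
position: [0.4565, 0.0082, 0.1589]
tcp_rot: [[0.171, 0.985, 0.0], [0.985, -0.171, -0.0], [0.0, 0.0, -1.0]]
force: [-0.6, 0.4, -0.9]
opening: 0.34
```

Request:
arm_command --targets '[{"rot":[0,0,0],"offset":[0,0,0.1],"gripper":0.66},{"rot":[0,0,0],"offset":[0,0,0.1],"gripper":0.66},{"rot":[0,0,0],"offset":[0,0,0.1],"gripper":0.66}]'

```text
time_s: 21.05
position: [0.4567, 0.0082, 0.1581]
tcp_rot: [[0.171, 0.985, 0.001], [0.985, -0.171, -0.0], [-0.0, 0.001, -1.0]]
force: [-0.6, 0.4, 2.2]
opening: 0.342
```

Request:
arm_command --targets '[{"rot":[0,0,0],"offset":[0,0,0.1],"gripper":0.66},{"rot":[0,0,0],"offset":[0,0,0.1],"gripper":0.66},{"rot":[0,0,0],"offset":[0,0,0.1],"gripper":0.66}]'

```text
time_s: 21.35
position: [0.4569, 0.0081, 0.1575]
tcp_rot: [[0.17, 0.985, 0.001], [0.985, -0.17, -0.0], [-0.0, 0.001, -1.0]]
force: [-1.0, 0.4, 5.7]
opening: 0.343
```

Request:
arm_command --targets '[{"rot":[0,0,0],"offset":[0,0,-0.08],"gripper":0.64},{"rot":[0,0,0],"offset":[0,0,-0.08],"gripper":0.6},{"rot":[0,0,0],"offset":[0,0,-0.08],"gripper":0.55},{"rot":[0,0,0],"offset":[0,0,-0.08],"gripper":0.48},{"rot":[0,0,0],"offset":[0,0,-0.08],"gripper":0.44},{"rot":[0,0,0],"offset":[0,0,-0.08],"gripper":0.44},{"rot":[0,0,0],"offset":[0,0,-0.08],"gripper":0.44}]'

```text
time_s: 22.05
position: [0.4564, 0.0082, 0.1577]
tcp_rot: [[0.171, 0.985, -0.0], [0.985, -0.171, 0.0], [-0.0, -0.0, -1.0]]
force: [-0.8, 0.0, 0.6]
opening: 0.552
```

Request:
arm_command --targets '[{"rot":[0,0,0],"offset":[0,0,-0.8],"gripper":0.44},{"rot":[0,0,0],"offset":[0,0,-2],"gripper":0.44},{"rot":[0,0,0],"offset":[0,0,-4],"gripper":0.44},{"rot":[0,0,0],"offset":[0,0,-7],"gripper":0.44},{"rot":[0,0,0],"offset":[0,0,-10],"gripper":0.44},{"rot":[0,0,0],"offset":[0,0,-13.2],"gripper":0.44},{"rot":[0,0,0],"offset":[0,0,-13.2],"gripper":0.44},{"rot":[0,0,0],"offset":[0,0,-13.2],"gripper":0.44}]'

```text
time_s: 22.85
position: [0.4565, 0.0082, 0.2906]
tcp_rot: [[0.17, 0.985, 0.002], [0.985, -0.17, -0.0], [-0.0, 0.002, -1.0]]
force: [-1.0, -0.9, 0.2]
opening: 0.557
```

Run:
```python
from h import *
import pickle
w=cap('wrist','wend');t=cap('top','topend');s=bot.read_state();print(s['position'],s['force'],s['time_s'])
w0=pickle.load(open('wt.pkl','rb'));t0=pickle.load(open('c0.pkl','rb'))['top']
g=lambda c:c['frame'][180:215,285:350].mean(2)
# tongs: bright/dark plate pattern before vs after, by template match
a=w['frame'].mean(2).astype(np.float32);b=w0['frame'].mean(2).astype(np.float32)
q0=proj(w0,[.4578,.0083,.124]).astype(int)
T=b[q0[1]-16:q0[1]+14,q0[0]-26:q0[0]+26]
r=cv2.matchTemplate(a,T,cv2.TM_CCOEFF_NORMED);_,m,_,l=cv2.minMaxLoc(r);print('tongs match',m,(l[0]+26,l[1]+16),'expect',proj(w,[.4578,.0083,.124]))
# top view differences of undisturbed things
for n,(x0,y0,x1,y1) in dict(loupe=(220,108,268,145),gem=(322,106,360,145),L=(198,230,225,255),M=(208,192,234,212)).items():
    T=t0['frame'][y0:y1,x0:x1];r=cv2.matchTemplate(t['frame'][y0-8:y1+8,x0-8:x1+8],T,cv2.TM_CCOEFF_NORMED);_,m,_,l=cv2.minMaxLoc(r);print(n,round(m,3),l)
f=t['frame'].mean(2).astype(int);u=proj(t,[.5,-.246,.08]);print('weight on pan',u,'z.066',proj(t,[.5,-.246,.066]))
for r in range(int(u[1])-12,int(u[1])+12,2):print(r,f[r,int(u[0])-12:int(u[0])+14])
```

```text
[0.4556 0.0084 0.289 ] [-0.6356  0.7217  0.0219] 22.95
tongs match 0.9666293263435364 (315, 196) expect [315.3663 198.3029]
loupe 0.994 (8, 8)
gem 0.993 (8, 8)
L 0.415 (0, 0)
M 0.626 (6, 14)
weight on pan [454.6104 229.1828] z.066 [452.3537 230.0712]
217 [161 159 158 160 161 158 158 156 156 156 156 155 153 155 156 156 157 157
 157 155 158 158 155 158 156 157]
219 [155 159 157 157 160 158 162 160 161 160 160 160 157 157 159 160 158 156
 157 153 153 154 154 155 156 152]
221 [163 162 162 159 161 162 161 159 161 160 155 157 155 156 156 155 156 156
 156 156 156 154 156 156 157 158]
223 [159 157 161 158 159 157 157 159 160 157 160 158 160 160 161 160 158 157
 159 156 157 159 155 155 155 154]
225 [162 161 161 163 157 160 158 162 159 161 157 157 155 154 159 156 156 157
 155 155 156 157 156 155 157 155]
227 [162 161 161 160 159 158 159 155 152 138 136 141 146 145 153 144 152 155
 158 158 158 157 157 158 156 158]
229 [160 158 157 160 160 159 142 108  81 117 142 131 144 161 162 157 153 155
 156 157 157 157 157 155 156 157]
231 [161 164 160 159 160 154 119  72  64 117 148 121 123 148 157 156 153 157
 155 159 157 154 159 156 151 152]
233 [160 158 161 161 160 158 118  75  53  61 102 128 135 137 154 148 142 149
 154 150 152 152 148 152 153 154]
235 [161 162 158 160 157 156 152 119  92  80  75  84  93 127 150 153 151 155
 154 154 151 154 154 153 153 155]
237 [157 155 159 158 157 157 157 153 153 141 136 147 151 154 156 153 155 153
 154 152 152 154 152 154 153 155]
239 [159 159 157 158 161 157 158 157 157 158 156 155 156 160 157 155 154 155
 154 156 156 161 157 157 155 152]
```

Run:
```python
from h import *
import pickle
s0=pickle.load(open('c0.pkl','rb'))['side'];d=cap('side')
for n,(x0,y0,x1,y1) in dict(block=(248,160,303,197),L=(252,170,272,186),M=(280,163,300,177),tongs=(272,195,302,250)).items():
    T=s0['frame'][y0:y1,x0:x1];r=cv2.matchTemplate(d['frame'][y0-8:y1+8,x0-8:x1+8],T,cv2.TM_CCOEFF_NORMED);_,m,_,l=cv2.minMaxLoc(r);print(n,round(m,3),l)
t=cap('top')['frame'];print('top px near block',t[223,195:240:5].tolist())
```

```text
block 0.558 (8, 8)
L 0.998 (8, 8)
M 0.29 (16, 14)
tongs 0.965 (8, 8)
top px near block [[84, 88, 90], [56, 66, 76], [57, 66, 79], [58, 68, 80], [58, 67, 75], [29, 33, 40], [17, 22, 23], [15, 14, 20], [20, 25, 26]]
```

Request:
arm_command --targets '[{"rot":[0,0,0],"offset":[0,0,-4],"gripper":0.44},{"rot":[0,0,0],"offset":[-4,0,-6],"gripper":0.44},{"rot":[0,0,0],"offset":[-8,0,-6],"gripper":0.44},{"rot":[0,0,0],"offset":[-12,0,-6],"gripper":0.44},{"rot":[0,0,0],"offset":[-14,0,-6],"gripper":0.44},{"rot":[0,0,0],"offset":[-14,0,-6],"gripper":0.44},{"rot":[0,0,0],"offset":[-14,0,-6],"gripper":0.44},{"rot":[0,0,0],"offset":[-14,0,-6],"gripper":0.44}]'

```text
time_s: 23.85
position: [0.4324, -0.1287, 0.3491]
tcp_rot: [[0.17, 0.985, -0.001], [0.985, -0.17, 0.001], [0.001, -0.002, -1.0]]
force: [0.1, 0.5, -0.6]
opening: 0.559
```

Run:
```python
from h import *
import pickle
C=pickle.load(open('c0.pkl','rb'))
for v,D in dict(side=dict(L=(252,170,272,186),M=(280,163,300,177),tongs=(272,195,302,250)),top=dict(L=(198,230,225,255),M=(208,192,234,212))).items():
  d=cap(v)
  for n,(x0,y0,x1,y1) in D.items():
    T=C[v]['frame'][y0:y1,x0:x1];r=cv2.matchTemplate(d['frame'][y0-8:y1+8,x0-8:x1+8],T,cv2.TM_CCOEFF_NORMED);_,m,_,l=cv2.minMaxLoc(r);print(v,n,round(m,3),l)
s=bot.read_state();print(s['position'],s['qvel'])
```

```text
side L 0.999 (8, 8)
side M 0.541 (16, 16)
side tongs 0.924 (7, 9)
top L 0.996 (8, 8)
top M 0.996 (8, 8)
[ 0.4326 -0.1286  0.3494] [ 0.068  -0.179  -0.2209 -0.1615  0.1152 -0.0832]
```

All in place; side M is only hidden by the arm there, and the top view confirms it unmoved.

```bash
python3 -c "
from h import *
print(ticket.hand_in())"
```

```text
the job is handed in; nothing more can be done
None
```

The small check weight is standing on the balance pan and the tongs are back in their stand. I handed the job in at about 24 s on the robot's clock, and no verdict was reported.

- **Grip and pull:** I closed the gripper at its fixed 30 N. By the given spring figures that puts about 16 N from each blade on the weight. The pull past the leaf spring peaked at about 10 N in the readings I took.
- **Placing:** I set the weight down with about 2 N of press, roughly 1–2 mm from the pan's centre. I read the wrist picture taken after release as numbers rather than viewing it. It shows the knob and shoulder as concentric rings, so the weight stands upright.
- **Tongs:** they seated at the same height they were taken from, about 0.158 m at the tool, with 5.7 N on contact. The before-and-after wrist image match was 0.97.
- **Other objects:** in the top view the loupe, gem box and both larger weights match the start at 0.99 or better, with no shift.

Some checks disagreed:
- **Middle weight:** the side view did not match at 0.54, and the first top check failed for both larger weights. I put both down to the arm blocking the camera. The top view was clear once I moved the arm aside.
- **Tongs:** they sit about 2 pixels from where the wrist picture predicted, but the arm was still settling when it was taken. The last side view matched at only 0.92 with a 1-pixel shift, which I take to be shadow or slack in the slot.

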